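# Hook and close the bait-bay lid of a tackle box

## Task

The lid of the bay in the top of the blue tackle box lies loose on the shelf: put it back on. Gently, without forcing it, hook its tongue under the bay's ledge at a tilt, feel it come up against the stop, and swing the lid down until it lies flat and fully home; then slide the box's clasp all the way over the lid's edge. Leave the other things on the shelf where they are.

Things in the scene. Friction and masses are not known exactly. Their poses are not given: they have to be found in the camera images.
- box: Blue plastic tackle box 260 (x) x 150 (y) x 90 mm high, upright, fixed to the shelf. Origin: centre of its underside; x runs along it from the ledge end (robot side) to the clasp end, z up. A grey bay insert, open above, lies in its top; side walls leave 96 mm between them, tops at height 92 mm. Over 15 N between tilted lid and box (30 N once flat) damages it.
- slot_nominal (a point): Point on the box, fixed in its frame (x -93, y 0, z 84 mm): the average place of the foot of the bay's upright stop wall. The real insert (stop, ledge, floor, seat, rim as one) sits up to 12 mm from it, either way along box x; not measured, so feel for the stop. Height and y are exact; the insert is firm. Floor at 84 mm runs 50 mm in +x from the stop.
- seat_nominal (a point): Point on the box (x 34, y 0, z 84 mm): average foot of the bay's far rim face, 127 mm from the stop, rim top at height 92 mm, 6 mm thick; a 12 mm seat at 84 mm lies before it. It shifts with the insert, as the stop does. At the other end the ledge, 4 mm thick (underside at 93, top at 97 mm), overhangs the floor by 10 mm from the stop: a slot 9 mm high.
- lid: Loose blue plastic lid, 0.08 to 0.17 kg, flat on the shelf, right way up. Plate 110 (x) x 84 (y) x 8 mm; origin: centre of its underside, z up. Home: underside at 84 mm above the box's underside on slot floor and seat, level, lid x along box x, tongue under the ledge; play 3 mm along x, 6 mm each side. It goes in only tongue first with the +x end raised about 10 to 18 degrees.
- lid_tongue (a point): Middle of the tongue's tip, at the underside, x -69 mm in the lid frame. The tongue at the lid's -x end is 60 mm wide (y), 4 mm thick, flush with the underside, and reaches 14 mm beyond the plate's edge: the lid is 124 mm long over all.
- lid_rib (a point): Centre of the top of the lid's grip rib, at x 0, y 0, z 37 mm in the lid frame. The rib stands on the plate's middle: 10 mm thick (x), 50 mm long (y), 29 mm high above the plate.
- clasp (a joint): Travel of the sliding clasp on the +x end of the box top, m: 0 open, 0.044 closed; slides to the box's -x, stays where left, takes about 3 N. A flat grey bolt 50 (x) x 36 (y) x 5 mm, underside 94.5 mm above the box's underside (2.5 mm over a seated lid). Its nose is at box x 56 mm when open, clear of the bay; at 12 mm when closed, over the lid's far edge.
- clasp_button (a point): Centre of the top of the clasp's upright thumb button, 14 x 14 mm, 26 mm above the bolt, top 125.5 mm above the box's underside. Moves with the clasp; open, it is at box x 93, y 0 mm. Low cheeks (tops at 100 mm) flank the bolt at y +-19 to +-25 mm; the box's top behind it is at 90 mm.
- spinner: bystander: chrome spinner lure, 68 mm long, 6 mm high, origin under the blade's centre
- jar: bystander: glass jar of lead weights, 64 mm wide, 76 mm high, origin under its centre
- float: bystander: wooden float, 36 mm wide, 75 mm high, standing, origin under its centre
- headlamp: bystander: grey plastic headlamp with a toggle switch, 64 x 70 x 55 mm, origin under its centre
- spool: bystander: clear line spool, 60 mm wide, 36 mm high, origin under its centre
- pliers: bystander: steel pliers lying, 140 mm long, 16 mm high, origin under the pivot
- lurecase: bystander: flat clear lure case 90 x 120 x 30 mm, origin under its centre
Not all that is in view belongs to the job. Of the things that look like the lid, take the one that is farthest from the robot's base at the start.

How it is judged:
By the outcome, as a careful person would: the job done as asked, in the order asked, and still so for the second after the job is handed in, with the robot touching nothing.
It also fails if it takes over 62 s, if anything falls off the work surface, if the arm or the gripper's body presses on something with over 40 N, if the wrist force passes 120 N, or if a joint passes its speed limit or range.

## Robot

A 6-joint arm with a two-finger parallel gripper is mounted at the origin on the work surface. World frame = base frame: x ahead of the robot, y to its left, z up, the work surface at z = 0. Lengths are in m, angles in degrees, forces in N, time in s.
With the tool pointing down it reaches from about 0.35 to 0.875 m from the base axis. Payload 4.2 kg.
Tool frame: the origin (TCP) lies midway between the tips of the shut fingers; the grasp point (between the pads) lies 19 mm behind it (r.pinch_z is the distance from the TCP to the grasp point, in m); z points along the fingers, y is the line along which they close (so a half turn about z gives the same grasp; the last joint's range is limited). The gripper opens to 87 mm and grips with 3 to 60 N. Pads are 19 mm wide; open, the fingers measure 117 mm over their backs; the gripper's body (75 mm by 190 mm) begins 51 mm behind the grasp point.
Start: joints at [88.843, 22.042, 0.453, 0, -68.411, -14.817], TCP at [0.172, 0.601, 0.223] pointing down, gripper open.
Joint ranges: [-179.83, 179.83], [-69.29, 118.12], [-61.27, 80.66], [-181.25, 117.63], [-171.15, -9.14], [-177.46, 177.46]. Speed limits (degrees/s): [159.86, 159.86, 180, 180, 180, 180].

## Interface

Orientations are given as a 3x3 rotation matrix whose columns are the frame's x, y, z axes.
In Python, from station import r, imaging, models gives the robot as it stands. The module is installed in compiled form; this text tells all that it offers.
- The arm moves only by the tool apply_moves, never from a script. Its argument "moves" is a list of rows, each a list of 2 entries, a list of its own where there are three numbers: the shift along the tool's x, y, z in m, then the turn about the tool's z in degrees. A call has 1 to 5 rows; each row shifts and turns the commanded pose from where the row before left it, along the tool's axes as they then stand; what a row does not reach is not made up. A row lasts 1/12 s, in which the tool goes at most 41.7 mm and 7.16 degrees, less where a joint would pass 70% of its speed; a pose out of reach is approached as far as the arm can. A call is refused whole if a number of a shift passes 0.0417 or a number of a turn 7.16, either way. A call with a gripper value outside its range is refused whole. "hand" is the finger opening in m, from 0 to 0.087, set as the call begins (left out, the last holds). The fingers move at their own pace and stop on an object; the grip force is fixed at half the most. Time passes only in rows, so rows that do not move let the fingers close. It gives the time, the measured TCP pose, the force, the opening and the grip force at its end, in the units of the state.
- r.sense(): the state, without advancing time (a new reading comes with each control period).
- imaging.capture(name): name is "scene" or "side" or "wrist"; returns a dict with "frame" (400x640x3 uint8, blue, green, red), "intrinsics" (3x3 intrinsics, pixels), "eye" and "orientation" of the camera in the world. Camera axes: x right, y down, z forward; pixel columns grow to the right and rows downward; lengths in m; the calibration is good to about 2 mm. The wrist camera is an equidistant fisheye: a pixel r from the principal point sees the ray r / f radians off the axis. A picture is of the moment at which its call begins. There is no depth.
- r.finish_job(): hands the job in; it is judged then, once.
Trained networks look in a picture, given as the dict that the camera call returned (one of the last four; its "shot" number tells which), for a name from the list of things; names that differ only in an ending like _2 or _b are one class to them, and where a whole thing is asked for, a point or a joint stands for the part that bears it (a point fixed in the world has none). Each returns a list of dicts, best first, with "confidence" (0 to 1); they miss things now and then, are a little off and sometimes report something else, mostly with a low value. They report only what shows in the picture. A call takes as long as a camera call. They do not tell look-alikes from the thing itself.
- models.cut_out(picture, target): "region" (400x640 bool, what is visible of it) and "extent" ([left, top, width, height] as shares, 0 to 1, of the picture: columns of its width, rows of its height, round what is visible of it).
- models.place_of(picture, target): "at" ([column, row] as shares, 0 to 1, of the picture: columns of its width, rows of its height: a listed point, or the origin of a listed thing).
The state is a dict: "time_s": time; "joints": joint angles; "joint_velocities": joint speeds; "effort": joint torques, N m; "tcp_pos": TCP position; "ee_rot": TCP orientation; "wrist_force": force on the tool from outside, world axes, zero at the start; "moment": the same for the moment, N m; "gripper_width": opening from 0.0 (shut) to 1.0 (fully open); "gripper_force": force on a finger pad.
Only numpy, scipy, OpenCV 4.12 (cv2) and the standard library are available. Lean on these libraries where they do the work, as an engineer would, in place of code of your own. Each camera call takes 0.05 s, during which the arm holds its last target. There are 200 camera calls.

## Working session

There is one attempt and no reset: what is moved stays moved. The work goes in short steps, Python scripts to look and compute and a tool call to move; the robot and the scene stay as the last step left them, time stands still between calls to the robot, and variables do not carry over. Pictures are saved under pics/ and viewed, at most 10 in all, crops included, and the job is handed in when it is done.

Besides the shell and the picture viewer there is one more tool, called after "Request:" as name([rows], argument=value, ...), one row to a line, values as JSON. apply_moves: Moves the arm, as the interface text tells. Its arguments: {"type":"object","properties":{"moves":{"type":"array"},"hand":{"type":"number"}},"required":["moves"]}

```bash
mkdir -p pics; cat > h.py <<'E'
import numpy as np, cv2
from station import r, imaging, models
def ray(p,u,v):
    K=np.array(p["intrinsics"]);R=np.array(p["orientation"]);e=np.array(p["eye"])
    d=np.array([(u-K[0,2])/K[0,0],(v-K[1,2])/K[1,1],1.])
    return e,R@d
def at_z(p,u,v,z):
    e,d=ray(p,u,v); return e+d*(z-e[2])/d[2]
def proj(p,X):
    K=np.array(p["intrinsics"]);R=np.array(p["orientation"]);e=np.array(p["eye"])
    c=R.T@(np.array(X)-e); return K[0,0]*c[0]/c[2]+K[0,2],K[1,1]*c[1]/c[2]+K[1,2]
def tri(a,b):
    (e1,d1),(e2,d2)=a,b
    d1=d1/np.linalg.norm(d1);d2=d2/np.linalg.norm(d2)
    t=np.linalg.lstsq(np.c_[d1,-d2],e2-e1,rcond=None)[0]
    p,q=e1+t[0]*d1,e2+t[1]*d2
    return (p+q)/2,np.linalg.norm(p-q)
E
cat > a.py <<'E'
from h import *
for n in ("scene","side"):
    p=imaging.capture(n); cv2.imwrite(f"pics/{n}0.png",p["frame"])
    print(n,np.round(p["eye"],3),np.round(p["orientation"],3).tolist(),np.round(p["intrinsics"],1).tolist())
    for t in ("box","lid","lid_tongue","lid_rib","clasp_button","slot_nominal","seat_nominal"):
        for d in models.place_of(p,t)[:4]:
            if d["confidence"]<.2: continue
            u,v=d["at"][0]*640,d["at"][1]*400
            z={"lid_rib":.037,"clasp_button":.1255,"slot_nominal":.084,"seat_nominal":.084}.get(t,0)
            print(t,round(d["confidence"],2),round(u,1),round(v,1),np.round(at_z(p,u,v,z),3))
print(r.sense())
E
python3 a.py
```

```text
scene [ 1.029 -0.907  0.918] [[0.866, 0.296, -0.402], [0.499, -0.548, 0.671], [-0.022, -0.782, -0.623]] [[495.6, 0.0, 319.0], [0.0, 495.6, 193.3], [0.0, 0.0, 1.0]]
box 0.71 285.0 268.1 [ 0.511 -0.219  0.   ]
lid 0.84 320.0 166.5 [ 0.37   0.202 -0.   ]
lid 0.66 377.9 182.0 [0.567 0.215 0.   ]
lid_tongue 0.82 362.4 173.5 [ 0.506  0.232 -0.   ]
lid_tongue 0.8 324.0 181.4 [ 0.42  0.14 -0.  ]
lid_tongue 0.58 313.4 147.4 [0.296 0.288 0.   ]
lid_rib 0.79 318.3 155.9 [0.363 0.205 0.037]
lid_rib 0.73 266.2 363.1 [ 0.639 -0.481  0.037]
lid_rib 0.61 325.1 125.4 [0.291 0.378 0.037]
lid_rib 0.6 376.6 175.4 [0.568 0.198 0.037]
clasp_button 0.62 308.3 256.7 [ 0.609 -0.26   0.126]
seat_nominal 0.67 287.9 254.0 [ 0.54  -0.242  0.084]
side [ 0.449 -1.028  1.03 ] [[0.998, -0.021, 0.055], [-0.054, -0.68, 0.731], [0.022, -0.733, -0.68]] [[425.6, 0.0, 313.3], [0.0, 425.6, 208.5], [0.0, 0.0, 1.0]]
box 0.89 311.5 277.5 [ 0.509 -0.227  0.   ]
lid 0.95 248.0 160.9 [0.284 0.369 0.   ]
lid 0.76 321.1 184.2 [0.569 0.214 0.   ]
lid 0.67 268.5 188.2 [0.37  0.196 0.   ]
lid 0.62 314.1 276.4 [ 0.518 -0.223  0.   ]
l
[... 697 characters left out ...]
6.84107099e+01, -1.48175435e+01]), 'joint_velocities': array([ 0.00621171,  0.06935344, -0.11352964,  0.02042506, -0.05047577,
       -0.04846915]), 'effort': array([ 4.88626538e-04, -3.90410399e+01,  1.87611920e+01,  4.22441885e+00,
        1.55308074e-02, -1.55694346e-05]), 'tcp_pos': array([0.17198567, 0.60085215, 0.22255344]), 'ee_rot': array([[ 9.61370367e-01, -2.75258093e-01, -2.14812183e-05],
       [-2.75258092e-01, -9.61370367e-01,  1.88510109e-05],
       [-2.58403000e-05, -1.22099241e-05, -1.00000000e+00]]), 'wrist_force': array([ 0.31548455,  0.15445396, -0.90843732]), 'moment': array([0.00872802, 0.02373937, 0.06659658]), 'gripper_force': 0.0, 'gripper_width': 0.997778696424182}
```

View pics/scene0.png

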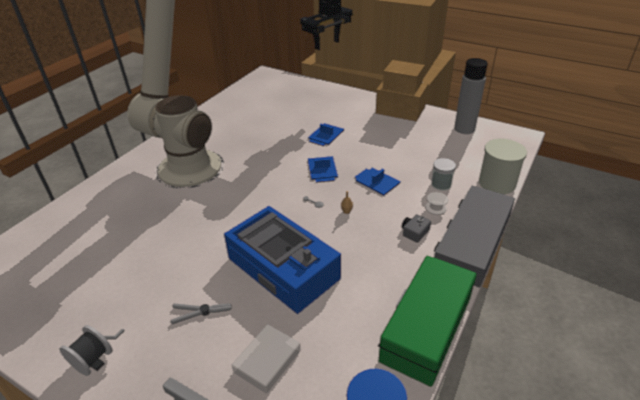

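View pics/side0.png

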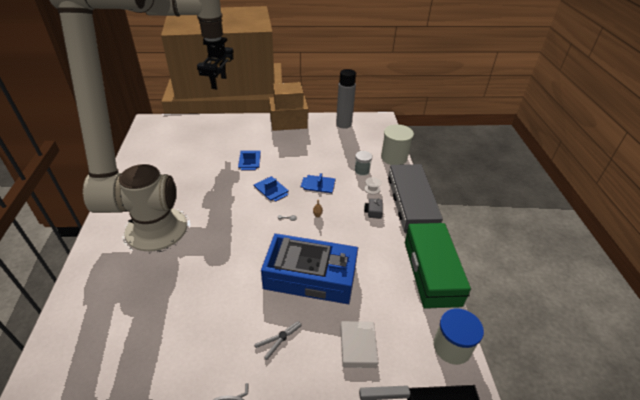

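Three lid look-alikes in the scene picture: (325,133) at r≈0.47 m, (321,167) at r≈0.42 m, (378,180) at r≈0.61 m. The one at (378,180) is farthest from the base; in side it is at (320,184). The box has its clasp at (305,257). I'll confirm with a crop and fit poses by silhouette.

```bash
cat > fit.py <<'E'
from h import *
from scipy.optimize import minimize
def cub(x0,x1,y0,y1,z0,z1): return np.array([[x,y,z] for x in(x0,x1) for y in(y0,y1) for z in(z0,z1)])
LID=[cub(-.055,.055,-.042,.042,0,.008),cub(-.069,-.055,-.03,.03,0,.004),cub(-.005,.005,-.025,.025,.008,.037)]
BOX=[cub(-.13,.13,-.075,.075,0,.09)]
def rend(p,parts,q,S=4):
    m=np.zeros((400*S,640*S),np.uint8)
    c,s=np.cos(q[2]),np.sin(q[2])
    for P in parts:
        W=P@np.array([[c,-s,0],[s,c,0],[0,0,1]]).T+[q[0],q[1],0]
        uv=np.array([proj(p,w) for w in W])*S+S/2
        cv2.fillConvexPoly(m,cv2.convexHull(uv.astype(np.float32)).astype(np.int32),255)
    return cv2.resize(m,(640,400),interpolation=cv2.INTER_AREA)/255.
def fit(views,parts,q0):
    def cost(q):
        tot=0
        for p,M in views:
            A=rend(p,parts,q); tot+=np.abs(A-M).sum()/M.sum()
        return tot
    best=None
    for y in q0[2]:
        o=minimize(cost,[q0[0],q0[1],y],method="Nelder-Mead",options=dict(initial_simplex=[[q0[0],q0[1],y],[q0[0]+.01,q0[1],y],[q0[0],q0[1]+.01,y],[q0[0],q0[1],y+.15]],maxiter=150))
        if best is None or o.fun<best.fun: best=o
    return best
E
cat > b.py <<'E'
from fit import *
ps={n:imaging.capture(n) for n in("scene","side")}
def region(p,t,at):
    for d in models.cut_out(p,t):
        R=np.array(d["region"])
        m=R.astype(float); ys,xs=np.nonzero(R)
        if len(xs) and abs(xs.mean()-at[0])<25 and abs(ys.mean()-at[1])<25 : return m
    print("none",t,at)
def blue(p,at,w):
    h=cv2.cvtColor(p["frame"],cv2.COLOR_BGR2HSV)
    m=((h[...,0]>98)&(h[...,0]<128)&(h[...,1]>120)).astype(np.uint8)
    o=np.zeros_like(m);u,v=at;o[v-w:v+w,u-w:u+w]=m[v-w:v+w,u-w:u+w];return o.astype(float)
A={"scene":(378,180),"side":(320,184)}
B={"scene":(284,257),"side":(310,267)}
views=[];bv=[]
for n,p in ps.items():
    m=region(p,"lid",A[n]); b=blue(p,A[n],28)
    print(n,"lid px",None if m is None else m.sum(),b.sum())
    views.append((p,b))
    m=region(p,"box",B[n]); 
    if m is not None: bv.append((p,m)); print("box",m.sum())
o=fit(views,LID,(.568,.213,np.radians(np.arange(-180,180,30)))); print("lid",o.x[:2],np.degrees(o.x[2]),o.fun)
o2=fit(bv,BOX,(.511,-.222,np.radians([-30,-15,0,15]))); print("box",o2.x[:2],np.degrees(o2.x[2]),o2.fun)
p=ps["scene"];
def ov(p,at,w,parts,q,s):
    f=cv2.resize(p["frame"],None,fx=s,fy=s,interpolation=cv2.INTER_CUBIC)
    c=(cv2.resize(rend(p,parts,q),None,fx=s,fy=s)>.5).astype(np.uint8)
    cs,_=cv2.findContours(c,cv2.RETR_EXTERNAL,cv2.CHAIN_APPROX_NONE); cv2.drawContours(f,cs,-1,(0,255,255),1)
    u,v=at; return cv2.resize(f[(v-w)*s:(v+w)*s,(u-w)*s:(u+w)*s],(390,290) if 0 else (290,290))
im=np.vstack([np.hstack([ov(ps[n],A[n],40,LID,o.x,8) for n in ps]),np.hstack([ov(ps[n],B[n],70,BOX,o2.x,5) for n in ps])])
cv2.imwrite("pics/fit.png",im)
E
python3 b.py
```

```text
scene lid px 767.0 632.0
box 7538.0
side lid px 462.0 439.0
box 5221.0
lid [0.56216689 0.21526646] -12.90975791743475 0.3824564051854126
box [ 0.50506108 -0.22283415] -14.678040891760729 0.061769357002741755
```

View pics/fit.png

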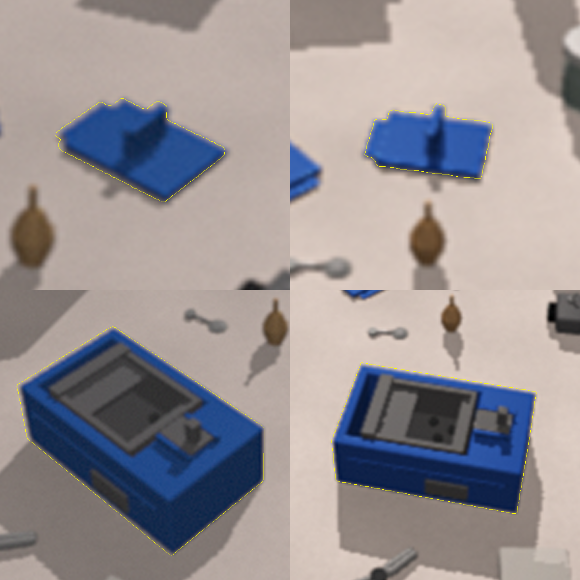

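The crop confirms that the farthest lid is the one at scene (378,180), tongue toward the robot, and both outlines fit. Now moving above it.

Request:
apply_moves([
  [[0.032,0.0176,0],-1],
  [[0.032,0.0176,0],-1],
  [[0.032,0.0176,0],-1],
  [[0.032,0.0176,0],0],
  [[0.032,0.0176,0],0],
], hand=0.087)

```text
time_s: 1.52
tcp_pos: [0.3064, 0.4752, 0.2228]
ee_rot: [[0.975, -0.224, 0.0], [-0.224, -0.975, 0.0], [0.0, -0.0, -1.0]]
wrist_force: [0.0, 0.1, -0.6]
gripper_width: 1.002
gripper_force: 0.0
```

Request:
apply_moves([
  [[0.032,0.0176,0],0],
  [[0.032,0.0176,0],0],
  [[0.032,0.0176,0],0],
  [[0.032,0.0176,0],0],
  [[0.032,0.0176,0],0],
])

```text
time_s: 1.93
tcp_pos: [0.4428, 0.3534, 0.2229]
ee_rot: [[0.975, -0.224, 0.0], [-0.224, -0.975, 0.0], [0.0, -0.001, -1.0]]
wrist_force: [0.7, -0.1, -0.9]
gripper_width: 1.003
gripper_force: 0.0
```

Request:
apply_moves([
  [[0.032,0.0176,0],0],
  [[0.032,0.0176,0],0],
  [[0.032,0.0176,0],0],
  [[0.025,0.012,0],0],
  [[0.0,0.0,0],0],
])

```text
time_s: 2.35
tcp_pos: [0.5481, 0.2612, 0.2221]
ee_rot: [[0.973, -0.23, 0.001], [-0.23, -0.973, -0.001], [0.001, 0.001, -1.0]]
wrist_force: [0.0, 0.7, 0.7]
gripper_width: 1.0
gripper_force: 0.0
```

```bash
cat > c.py <<'E'
from h import *
s=r.sense(); print(s["time_s"],s["tcp_pos"],np.round(s["ee_rot"],4).tolist(),s["wrist_force"])
p=imaging.capture("wrist"); cv2.imwrite("pics/wrist1.png",p["frame"])
def fray(p,u,v):
    K=np.array(p["intrinsics"]);x=(u-K[0,2]);y=(v-K[1,2]);rr=np.hypot(x,y);th=rr/K[0,0]
    d=np.array([np.sin(th)*x/rr,np.sin(th)*y/rr,np.cos(th)]);return np.array(p["eye"]),np.array(p["orientation"])@d
print(np.round(p["intrinsics"],1).tolist(),np.round(p["eye"],4),np.round(p["orientation"],3).tolist())
for t,z in (("lid",0),("lid_tongue",0),("lid_rib",.037),("box",0),("clasp_button",.1255)):
    for d in models.place_of(p,t)[:3]:
        u,v=d["at"][0]*640,d["at"][1]*400
        e,dd=fray(p,u,v); print(t,round(d["confidence"],2),round(u,1),round(v,1),np.round(e+dd*(z-e[2])/dd[2],4))
E
python3 c.py
```

```text
2.35 [0.54814006 0.26121469 0.22214845] [[0.9733, -0.2297, 0.0005], [-0.2297, -0.9733, -0.0009], [0.0007, 0.0007, -1.0]] [0.01768421 0.67333164 0.71965278]
[[309.7, 0.0, 314.6], [0.0, 309.7, 198.3], [0.0, 0.0, 1.0]] [0.6299 0.2433 0.385 ] [[-0.23, -0.928, -0.293], [-0.973, 0.219, 0.069], [0.0, 0.301, -0.953]]
lid 0.91 346.3 150.8 [0.5632 0.218  0.    ]
lid 0.91 384.9 271.2 [ 0.3786  0.1966 -0.    ]
lid 0.81 279.7 338.8 [0.2859 0.3842 0.    ]
lid_tongue 0.9 346.5 205.3 [0.4923 0.2324 0.    ]
lid_tongue 0.79 320.6 329.5 [0.2924 0.3129 0.    ]
lid_tongue 0.64 419.1 238.6 [0.4185 0.1401 0.    ]
lid_rib 0.97 276.7 355.0 [0.2845 0.3861 0.037 ]
lid_rib 0.66 391.7 281.9 [0.3831 0.1941 0.037 ]
lid_rib 0.65 353.1 155.5 [0.5626 0.2139 0.037 ]
box 0.86 593.5 137.2 [ 0.5083 -0.219   0.    ]
```

View pics/wrist1.png

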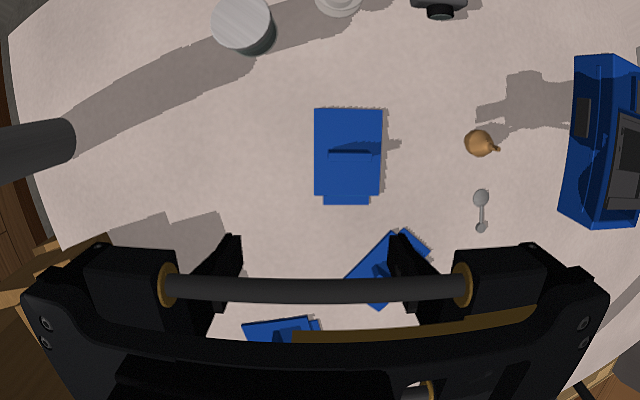

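Request:
apply_moves([
  [[0.01,0.015,0.025],0],
  [[0.01,0.015,0.03],0],
  [[0.0045,0.011,0.03],0],
  [[0,0,0.035],0],
  [[0,0,0],0],
])

```text
time_s: 3.07
tcp_pos: [0.5547, 0.2168, 0.0959]
ee_rot: [[0.974, -0.226, -0.013], [-0.226, -0.974, -0.006], [-0.011, 0.009, -1.0]]
wrist_force: [-1.4, -0.5, -1.3]
gripper_width: 0.998
gripper_force: 0.0
```

Request:
apply_moves([
  [[0,0,0],0],
])

```text
time_s: 3.15
tcp_pos: [0.5586, 0.2191, 0.1016]
ee_rot: [[0.975, -0.223, -0.003], [-0.223, -0.975, -0.003], [-0.002, 0.003, -1.0]]
wrist_force: [0.4, 0.6, 0.7]
gripper_width: 0.998
gripper_force: 0.0
```

```bash
sed -i 's/wrist1/wrist2/' c.py; python3 c.py
```

```text
3.15 [0.55863869 0.2190655  0.10164614] [[0.9748, -0.2229, -0.0028], [-0.2229, -0.9748, -0.0026], [-0.0021, 0.0032, -1.0]] [0.4010445  0.59533366 0.7221462 ]
[[309.7, 0.0, 314.6], [0.0, 309.7, 198.3], [0.0, 0.0, 1.0]] [0.6411 0.202  0.2643] [[-0.223, -0.928, -0.297], [-0.975, 0.213, 0.065], [0.003, 0.304, -0.953]]
lid 0.86 368.1 337.4 [0.3809 0.1975 0.    ]
lid 0.59 318.3 195.1 [0.5608 0.2162 0.    ]
lid_tongue 0.69 316.8 264.1 [0.4924 0.2331 0.    ]
lid_tongue 0.6 412.7 301.9 [0.4189 0.1422 0.    ]
lid_rib 0.59 320.7 208.1 [0.5613 0.2147 0.037 ]
box 0.85 633.6 163.8 [ 0.5085 -0.2221  0.    ]
```

View pics/wrist2.png

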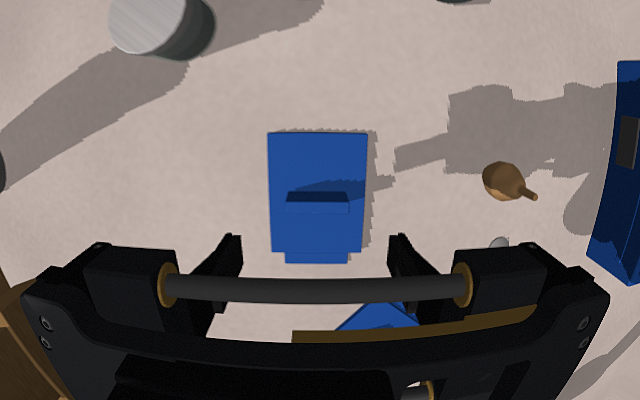

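Request:
apply_moves([
  [[0.004,0.003,0.02],0],
  [[0,0,0.02],0],
  [[0,0,0.02],0],
  [[0,0,0],0],
  [[0,0,0],0],
])

```text
time_s: 3.87
tcp_pos: [0.5629, 0.2151, 0.0427]
ee_rot: [[0.975, -0.224, -0.001], [-0.224, -0.975, -0.001], [-0.0, 0.001, -1.0]]
wrist_force: [0.1, -0.2, 0.7]
gripper_width: 1.001
gripper_force: 0.0
```

Request:
apply_moves([
  [[0,0,0],0],
  [[0,0,0],0],
])

```text
time_s: 4.03
tcp_pos: [0.5641, 0.2159, 0.0445]
ee_rot: [[0.975, -0.224, 0.003], [-0.224, -0.975, 0.002], [0.003, -0.002, -1.0]]
wrist_force: [0.5, 0.7, 0.5]
gripper_width: 1.0
gripper_force: 0.0
```

Request:
apply_moves([
  [[-0.002,0,0.011],0],
  [[0,0,0.01],0],
  [[0,0,0.009],0],
  [[0,0,0],0],
  [[0,0,0],0],
])

```text
time_s: 4.45
tcp_pos: [0.5608, 0.2153, 0.0121]
ee_rot: [[0.974, -0.224, -0.001], [-0.224, -0.974, -0.001], [-0.001, 0.001, -1.0]]
wrist_force: [-0.3, 0.4, 0.1]
gripper_width: 1.0
gripper_force: 0.0
```

Request:
apply_moves([
  [[0,0,0],0],
  [[0,0,0],0],
  [[0,0,0],0],
])

```text
time_s: 4.7
tcp_pos: [0.5613, 0.2158, 0.013]
ee_rot: [[0.975, -0.224, 0.001], [-0.224, -0.975, 0.001], [0.001, -0.001, -1.0]]
wrist_force: [-0.5, 0.6, 0.5]
gripper_width: 0.998
gripper_force: 0.0
```

Request:
apply_moves([
  [[0,0,0],0],
  [[0,0,0],0],
  [[0,0,0],0],
  [[0,0,0],0],
  [[0,0,0],0],
], hand=0.03)

```text
time_s: 5.12
tcp_pos: [0.561, 0.2156, 0.0126]
ee_rot: [[0.974, -0.225, 0.0], [-0.225, -0.974, 0.0], [0.0, -0.0, -1.0]]
wrist_force: [-0.4, 0.3, -0.3]
gripper_width: 0.705
gripper_force: 0.0
```

Request:
apply_moves([
  [[0,0,0],0],
  [[0,0,0],0],
  [[0,0,0],0],
  [[0,0,0],0],
])

```text
time_s: 5.45
tcp_pos: [0.561, 0.2156, 0.0125]
ee_rot: [[0.974, -0.224, 0.0], [-0.224, -0.974, 0.0], [0.0, -0.0, -1.0]]
wrist_force: [-0.3, 0.4, 0.4]
gripper_width: 0.572
gripper_force: 30.0
```

Request:
apply_moves([
  [[0,0,-0.01],0],
  [[0,0,-0.02],0],
  [[0,0,-0.03],0],
  [[0,0,-0.03],0],
  [[0,0,-0.03],0],
])

```text
time_s: 5.87
tcp_pos: [0.5605, 0.2152, 0.1341]
ee_rot: [[0.974, -0.225, -0.001], [-0.225, -0.974, -0.0], [-0.001, 0.001, -1.0]]
wrist_force: [-0.1, 0.6, -1.3]
gripper_width: 0.571
gripper_force: 30.0
```

Request:
apply_moves([
  [[0,0,-0.03],0],
  [[0,0,-0.03],0],
  [[0,0,-0.0],0],
  [[0,0,0],0],
  [[0,0,0],0],
])

```text
time_s: 6.28
tcp_pos: [0.5601, 0.2152, 0.1921]
ee_rot: [[0.974, -0.225, -0.002], [-0.225, -0.974, -0.0], [-0.002, 0.0, -1.0]]
wrist_force: [-0.8, -0.1, -2.7]
gripper_width: 0.571
gripper_force: 30.0
```

Request:
apply_moves([
  [[-0.0108,0.0362,0],0],
  [[-0.0108,0.0362,0],0],
  [[-0.0108,0.0362,0],0],
  [[-0.0108,0.0362,0],0],
  [[-0.0108,0.0362,0],0],
])

```text
time_s: 6.7
tcp_pos: [0.4653, 0.0495, 0.1907]
ee_rot: [[0.975, -0.224, -0.004], [-0.224, -0.975, -0.002], [-0.004, 0.003, -1.0]]
wrist_force: [1.1, -1.4, -0.8]
gripper_width: 0.567
gripper_force: 30.0
```

Request:
apply_moves([
  [[-0.0108,0.0362,0],0],
  [[-0.0108,0.0362,0],0],
  [[-0.0108,0.0362,0],0],
  [[-0.0108,0.0362,0],0],
  [[-0.0108,0.0362,0],0],
])

```text
time_s: 7.12
tcp_pos: [0.3719, -0.1142, 0.1912]
ee_rot: [[0.975, -0.224, -0.003], [-0.224, -0.975, -0.0], [-0.003, 0.001, -1.0]]
wrist_force: [1.4, -0.3, -0.2]
gripper_width: 0.572
gripper_force: 30.0
```

Request:
apply_moves([
  [[-0.0108,0.0362,0],0],
  [[-0.0108,0.0362,0],1.7],
  [[0,0,0],0],
  [[0,0,0],0],
  [[0,0,0],0],
])

```text
time_s: 7.53
tcp_pos: [0.3366, -0.1787, 0.1917]
ee_rot: [[0.967, -0.254, -0.002], [-0.254, -0.967, 0.0], [-0.002, 0.0, -1.0]]
wrist_force: [0.8, -0.5, -1.3]
gripper_width: 0.574
gripper_force: 30.0
```

Request:
apply_moves([
  [[0,0,0],0],
  [[0,0,0],0],
])

```text
time_s: 7.7
tcp_pos: [0.3376, -0.1778, 0.1922]
ee_rot: [[0.968, -0.251, -0.001], [-0.251, -0.968, 0.0], [-0.001, 0.0, -1.0]]
wrist_force: [-0.7, -0.0, -1.8]
gripper_width: 0.573
gripper_force: 30.0
```

```bash
cat > d.py <<'E'
from h import *
import sys
s=r.sense(); print(s["time_s"],s["tcp_pos"],np.round(s["ee_rot"],4).tolist(),s["wrist_force"])
B=np.array([.505,-.223]);a=np.radians(-14.7);bx=np.array([np.cos(a),np.sin(a)]);by=np.array([-bx[1],bx[0]])
d=s["tcp_pos"][:2]-B;print("in box",d@bx,d@by)
ps=[imaging.capture(n) for n in("scene","side","wrist")]
f=[cv2.resize(p["frame"][c[1]:c[3],c[0]:c[2]],(390,290)) for p,c in zip(ps[:2],[(170,130,370,280),(200,170,400,320)])]
cv2.imwrite(f"pics/{sys.argv[1]}.png",np.vstack([np.hstack(f),cv2.resize(ps[2]["frame"][:, 80:560],(400,300)).repeat(1,0)[:300,:].__class__(0) if 0 else np.hstack([cv2.resize(ps[2]["frame"],(480,300)),np.zeros((300,300,3),np.uint8)])]))
E
python3 d.py ov1
```

```text
7.7 [ 0.33759743 -0.17779231  0.19219035] [[0.9679, -0.2512, -0.0009], [-0.2512, -0.9679, 0.0002], [-0.0009, 0.0001, -1.0]] [-0.66917058 -0.01598198 -1.79853019]
in box -0.17339491631369203 0.001248211218633822
```

View pics/ov1.png

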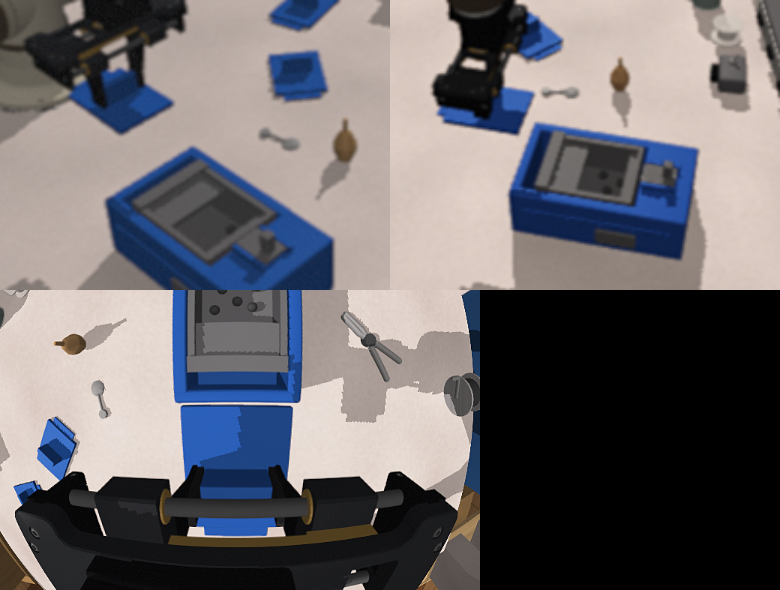

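Request:
apply_moves([
  [[0,0,0.025],0],
  [[0,0,0.025],0],
  [[0,0,0.02],0],
  [[0,0,0.01],0],
  [[0,0,0.004],0],
])

```text
time_s: 8.27
tcp_pos: [0.3362, -0.1781, 0.1069]
ee_rot: [[0.968, -0.252, -0.004], [-0.252, -0.968, 0.0], [-0.004, 0.001, -1.0]]
wrist_force: [-0.2, -0.2, -0.7]
gripper_width: 0.568
gripper_force: 30.0
```

Request:
apply_moves([
  [[0,0,0],0],
  [[0,0,0],0],
  [[0,0,0],0],
  [[0,0,0.001],0],
])

```text
time_s: 8.6
tcp_pos: [0.3382, -0.1787, 0.1085]
ee_rot: [[0.967, -0.253, 0.003], [-0.253, -0.967, -0.0], [0.003, -0.0, -1.0]]
wrist_force: [0.0, -0.1, -1.9]
gripper_width: 0.574
gripper_force: 30.0
```

Request:
apply_moves([
  [[0,0,0.001],0],
  [[0,0,0.001],0],
  [[0,0,0.001],0],
  [[0,0,0.001],0],
  [[0,0,0.001],0],
])

```text
time_s: 9.02
tcp_pos: [0.3372, -0.1787, 0.1025]
ee_rot: [[0.967, -0.253, 0.0], [-0.253, -0.967, 0.0], [0.0, -0.0, -1.0]]
wrist_force: [-0.1, -0.6, -1.3]
gripper_width: 0.568
gripper_force: 30.0
```

Request:
apply_moves([
  [[0,0,0.001],0],
  [[0,0,0],0],
])

```text
time_s: 9.18
tcp_pos: [0.337, -0.1787, 0.1018]
ee_rot: [[0.967, -0.253, -0.001], [-0.253, -0.967, -0.0], [-0.001, 0.0, -1.0]]
wrist_force: [-2.0, 0.9, 4.0]
gripper_width: 0.569
gripper_force: 30.0
```

Request:
apply_moves([
  [[0,0,0.001],0],
  [[0,0,0.001],0],
  [[0,0,0],0],
])

```text
time_s: 9.43
tcp_pos: [0.3367, -0.1787, 0.0998]
ee_rot: [[0.967, -0.253, -0.001], [-0.253, -0.967, -0.0], [-0.001, 0.0, -1.0]]
wrist_force: [-3.1, 1.5, 5.8]
gripper_width: 0.572
gripper_force: 30.0
```

Request:
apply_moves([
  [[0,0,0.001],0],
  [[0,0,0.001],0],
  [[0,0,0],0],
])

```text
time_s: 9.68
tcp_pos: [0.3365, -0.1787, 0.0978]
ee_rot: [[0.967, -0.253, -0.001], [-0.253, -0.967, -0.0], [-0.001, 0.0, -1.0]]
wrist_force: [-3.4, 2.0, 6.1]
gripper_width: 0.572
gripper_force: 30.0
```

Request:
apply_moves([
  [[0,0,0.001],0],
  [[0,0,0.001],0],
  [[0,0,0.001],0],
  [[0,0,0],0],
])

```text
time_s: 10.02
tcp_pos: [0.3356, -0.1785, 0.0944]
ee_rot: [[0.967, -0.254, -0.003], [-0.254, -0.967, 0.0], [-0.003, 0.0, -1.0]]
wrist_force: [-4.2, 1.9, 5.6]
gripper_width: 0.571
gripper_force: 30.0
```

Request:
apply_moves([
  [[0,0,0.001],0],
  [[0,0,0.001],0],
  [[0,0,0.001],0],
  [[0,0,0],0],
  [[0,0,0],0],
])

```text
time_s: 10.43
tcp_pos: [0.3351, -0.1785, 0.0913]
ee_rot: [[0.967, -0.254, -0.004], [-0.254, -0.967, 0.001], [-0.004, 0.001, -1.0]]
wrist_force: [-4.6, 3.0, 4.6]
gripper_width: 0.571
gripper_force: 30.0
```

Request:
apply_moves([
  [[0,0,-0.01],0],
  [[0,0,-0.02],0],
  [[0,0,-0.02],0],
  [[0,0,-0.01],0],
  [[0,0,0],0],
])

```text
time_s: 10.85
tcp_pos: [0.339, -0.1789, 0.1535]
ee_rot: [[0.967, -0.253, 0.006], [-0.253, -0.967, -0.001], [0.006, -0.001, -1.0]]
wrist_force: [1.0, 0.3, -1.6]
gripper_width: 0.573
gripper_force: 30.0
```

Request:
apply_moves([
  [[0,0,0],0],
  [[0,0,0],0],
])

```text
time_s: 11.02
tcp_pos: [0.3364, -0.1785, 0.1506]
ee_rot: [[0.967, -0.254, -0.002], [-0.254, -0.967, 0.001], [-0.002, -0.0, -1.0]]
wrist_force: [0.2, 0.5, -2.5]
gripper_width: 0.571
gripper_force: 30.0
```

```bash
cat > e.py <<'E'
from fit import *
# tilt fit: lid held; pivot known from TCP; fit tilt and lid x offset in both views using blue region near hand
s=r.sense();T=s["tcp_pos"];R=np.array(s["ee_rot"]);print(s["time_s"],T,s["wrist_force"])
ps=[imaging.capture(n) for n in("scene","side")]
tx=R[:,0];ux=np.array([tx[0],tx[1],0]);uy=np.array([-tx[1],tx[0],0]);uz=np.array([0,0,1.])
P=T+[0,0,.019]
def rl(p,th,off,S=4):
    c,s_=np.cos(th),np.sin(th);X=c*ux+s_*uz;Z=-s_*ux+c*uz
    m=np.zeros((400*S,640*S),np.uint8)
    for Q in LID:
        Q=Q-[0,0,.0315]; W=P+off*X+Q[:,:1]*X+Q[:,1:2]*uy+Q[:,2:]*Z
        uv=np.array([proj(p,w) for w in W])*S+S/2
        cv2.fillConvexPoly(m,cv2.convexHull(uv.astype(np.float32)).astype(np.int32),255)
    return cv2.resize(m,(640,400),interpolation=cv2.INTER_AREA)/255.
views=[]
for p in ps:
    g=rl(p,.2,0)>0; k=cv2.dilate(g.astype(np.uint8),np.ones((15,15)))
    h=cv2.cvtColor(p["frame"],cv2.COLOR_BGR2HSV); b=((h[...,0]>98)&(h[...,0]<128)&(h[...,1]>120)).astype(np.uint8)
    # dark (gripper) pixels: ignore
    ig=cv2.dilate((h[...,2]<45).astype(np.uint8),np.ones((3,3)))
    views.append((p,b*k,k*(1-ig*(1-b))))
res=[]
for off in(-.002,0,.002):
  for d in range(0,24,1):
    cs=[(np.abs(rl(p,np.radians(d),off)-b)*w).sum() for p,b,w in views]; res.append((round(sum(cs)),d,off,np.round(cs)))
res.sort(key=lambda t:t[0])
for x in res[:6]: print(x)
th=np.radians(res[0][1]);out=[]
for p,b,w in views:
    S=6;ys,xs=np.nonzero(w);u,v=int(xs.mean()),int(ys.mean())
    f=cv2.resize(p["frame"],None,fx=S,fy=S,interpolation=cv2.INTER_CUBIC)
    cs,_=cv2.findContours((cv2.resize(rl(p,th,0),None,fx=S,fy=S)>.5).astype(np.uint8),0,1);cv2.drawContours(f,cs,-1,(0,255,255),1)
    out.append(f[(v-30)*S:(v+30)*S,(u-32)*S:(u+32)*S])
cv2.imwrite("pics/tilt.png",np.hstack(out))
E
python3 e.py
```

```text
11.0167 [ 0.33639238 -0.17846934  0.15058094] [ 0.19496939  0.52893162 -2.46205033]
(397, 15, -0.002, array([126., 271.]))
(397, 16, -0.002, array([121., 276.]))
(398, 17, -0.002, array([117., 281.]))
(408, 14, -0.002, array([140., 268.]))
(410, 18, -0.002, array([122., 288.]))
(417, 15, 0, array([132., 285.]))
```

View pics/tilt.png

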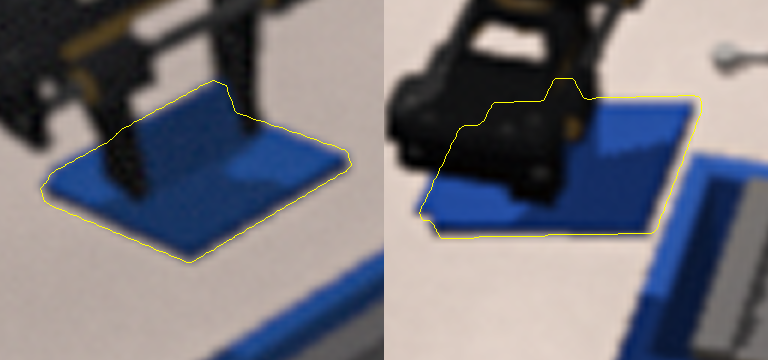

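The tilt is about 15°, which suits. From the wrist view the ledge tip lies at box x ≈ -75, so the stop should be at about -85. Moving over the bay.

Request:
apply_moves([
  [[0.02,0,0],0],
  [[0.03,0,0],0],
  [[0.035,0,0],0],
  [[0.035,0,0],0],
  [[0.03,0,0],0],
])

```text
time_s: 11.53
tcp_pos: [0.484, -0.2172, 0.1503]
ee_rot: [[0.967, -0.253, -0.001], [-0.253, -0.967, 0.0], [-0.001, 0.0, -1.0]]
wrist_force: [0.1, -1.1, -0.8]
gripper_width: 0.568
gripper_force: 30.0
```

Request:
apply_moves([
  [[0.0194,0,0],0],
  [[0,0,0],0],
  [[0,0,0],0],
  [[0,0,0],0],
  [[0,0,0],0],
])

```text
time_s: 11.95
tcp_pos: [0.4998, -0.2213, 0.151]
ee_rot: [[0.967, -0.253, -0.002], [-0.253, -0.967, 0.0], [-0.002, 0.0, -1.0]]
wrist_force: [0.0, -0.2, -0.6]
gripper_width: 0.575
gripper_force: 30.0
```

```bash
sed -i 's/tilt.png/tilt2.png/' e.py; python3 e.py; cat > f.py <<'E'
from h import *
s=r.sense();B=np.array([.505,-.223]);a=np.radians(-14.7);bx=np.array([np.cos(a),np.sin(a)]);by=np.array([-bx[1],bx[0]])
d=s["tcp_pos"][:2]-B;print(s["time_s"],"in box",np.round([d@bx,d@by,s["tcp_pos"][2]],4),"Fbox",np.round([s["wrist_force"][:2]@bx,s["wrist_force"][:2]@by,s["wrist_force"][2]],2),s["moment"].round(2))
E
python3 f.py
cat > g.py <<'E'
from h import *
# profiles along box centre line at z=97 / 92 in both fixed cameras
B=np.array([.505,-.223]);a=np.radians(-14.7);bx=np.array([np.cos(a),np.sin(a)]);by=np.array([-bx[1],bx[0]])
E
```

```text
11.95 [ 0.49982764 -0.22129909  0.15099427] [ 0.03718787 -0.15866401 -0.61027349]
(406, 13, -0.002, array([214., 192.]))
(408, 12, -0.002, array([213., 195.]))
(413, 11, -0.002, array([219., 195.]))
(413, 14, -0.002, array([222., 192.]))
(419, 12, 0, array([227., 192.]))
(421, 10, -0.002, array([221., 200.]))
12.05 in box [-0.005   0.0004  0.1517] Fbox [-0.61  0.7  -2.09] [0.   0.   0.01]
```

View pics/tilt2.png

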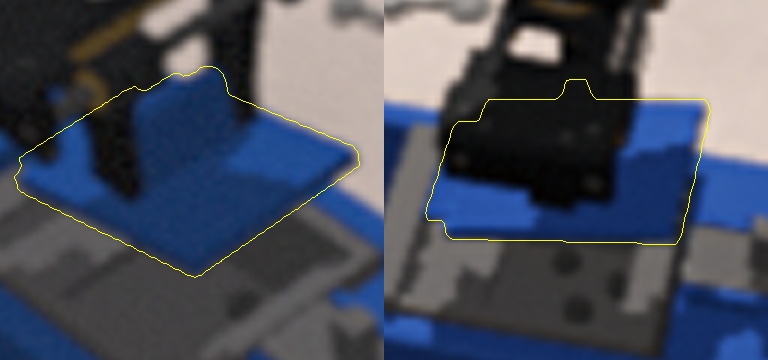

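Request:
apply_moves([
  [[0,0,0.012],0],
  [[0,0,0.012],0],
  [[0,0,0.008],0],
  [[0,0,0],0],
  [[0,0,0],0],
])

```text
time_s: 12.47
tcp_pos: [0.5007, -0.2216, 0.1196]
ee_rot: [[0.967, -0.253, -0.001], [-0.253, -0.967, -0.0], [-0.001, 0.0, -1.0]]
wrist_force: [0.4, 0.3, -0.9]
gripper_width: 0.573
gripper_force: 30.0
```

Request:
apply_moves([
  [[0,0,0.001],0],
  [[0,0,0.0005],0],
  [[0,0,0],0],
])

```text
time_s: 12.72
tcp_pos: [0.5013, -0.2216, 0.1185]
ee_rot: [[0.967, -0.253, 0.001], [-0.253, -0.967, -0.0], [0.001, -0.0, -1.0]]
wrist_force: [0.3, -0.2, -2.0]
gripper_width: 0.57
gripper_force: 30.0
```

Request:
apply_moves([
  [[0,0,0.001],0],
  [[0,0,0.0005],0],
  [[0,0,0],0],
])

```text
time_s: 12.97
tcp_pos: [0.501, -0.2215, 0.1165]
ee_rot: [[0.967, -0.253, -0.0], [-0.253, -0.967, 0.0], [-0.0, -0.0, -1.0]]
wrist_force: [-0.2, 0.3, -0.9]
gripper_width: 0.57
gripper_force: 30.0
```

```bash
python3 f.py
```

```text
12.9667 in box [-0.0042  0.0004  0.1165] Fbox [-0.26  0.24 -0.93] [ 0.04 -0.02  0.05]
```

Request:
apply_moves([
  [[0,0,0.0005],0],
  [[0,0,0.0005],0],
  [[0,0,0],0],
])

```text
time_s: 13.22
tcp_pos: [0.501, -0.2215, 0.1154]
ee_rot: [[0.967, -0.253, -0.0], [-0.253, -0.967, 0.0], [-0.0, -0.0, -1.0]]
wrist_force: [0.5, -0.2, -0.9]
gripper_width: 0.57
gripper_force: 30.0
```

Request:
apply_moves([
  [[0,0,0.0005],0],
  [[0,0,0.0005],0],
  [[0,0,0],0],
])

```text
time_s: 13.47
tcp_pos: [0.501, -0.2215, 0.1144]
ee_rot: [[0.967, -0.253, -0.0], [-0.253, -0.967, 0.0], [-0.0, 0.0, -1.0]]
wrist_force: [0.6, 0.3, -0.4]
gripper_width: 0.572
gripper_force: 30.0
```

Request:
apply_moves([
  [[0,0,0.0005],0],
  [[0,0,0],0],
  [[0,0,0],0],
])

```text
time_s: 13.72
tcp_pos: [0.501, -0.2216, 0.114]
ee_rot: [[0.967, -0.253, -0.0], [-0.253, -0.967, 0.0], [-0.0, 0.0, -1.0]]
wrist_force: [0.4, 0.4, -1.0]
gripper_width: 0.572
gripper_force: 30.0
```

Request:
apply_moves([
  [[0,0,0.0005],0],
  [[0,0,0],0],
  [[0,0,0],0],
])

```text
time_s: 13.97
tcp_pos: [0.501, -0.2215, 0.1135]
ee_rot: [[0.967, -0.253, -0.0], [-0.253, -0.967, 0.0], [-0.0, -0.0, -1.0]]
wrist_force: [0.1, 0.7, -1.9]
gripper_width: 0.572
gripper_force: 30.0
```

Request:
apply_moves([
  [[0,0,0.0005],0],
  [[0,0,0],0],
  [[0,0,0],0],
])

```text
time_s: 14.22
tcp_pos: [0.501, -0.2216, 0.113]
ee_rot: [[0.967, -0.253, -0.0], [-0.253, -0.967, 0.0], [-0.0, 0.0, -1.0]]
wrist_force: [0.6, 0.4, -1.2]
gripper_width: 0.574
gripper_force: 30.0
```

Request:
apply_moves([
  [[0,0,0.0005],0],
  [[0,0,0],0],
  [[0,0,0],0],
])

```text
time_s: 14.47
tcp_pos: [0.501, -0.2216, 0.1125]
ee_rot: [[0.967, -0.253, -0.0], [-0.253, -0.967, 0.0], [-0.0, -0.0, -1.0]]
wrist_force: [-0.2, 0.4, -2.1]
gripper_width: 0.568
gripper_force: 30.0
```

Request:
apply_moves([
  [[0,0,0.0005],0],
  [[0,0,0],0],
  [[0,0,0],0],
])

```text
time_s: 14.72
tcp_pos: [0.501, -0.2215, 0.112]
ee_rot: [[0.967, -0.253, -0.0], [-0.253, -0.967, 0.0], [-0.0, 0.0, -1.0]]
wrist_force: [-0.3, -0.1, -2.3]
gripper_width: 0.573
gripper_force: 30.0
```

Request:
apply_moves([
  [[0,0,0.0005],0],
  [[0,0,0],0],
  [[0,0,0],0],
])

```text
time_s: 14.97
tcp_pos: [0.501, -0.2216, 0.1115]
ee_rot: [[0.967, -0.253, -0.0], [-0.253, -0.967, 0.0], [-0.0, 0.0, -1.0]]
wrist_force: [-0.1, 0.1, -2.1]
gripper_width: 0.571
gripper_force: 30.0
```

Request:
apply_moves([
  [[0,0,0.0005],0],
  [[0,0,0],0],
  [[0,0,0],0],
])

```text
time_s: 15.22
tcp_pos: [0.5011, -0.2215, 0.111]
ee_rot: [[0.967, -0.253, -0.0], [-0.253, -0.967, 0.0], [-0.0, -0.0, -1.0]]
wrist_force: [0.1, -0.2, -2.0]
gripper_width: 0.57
gripper_force: 30.0
```

Request:
apply_moves([
  [[0,0,0.0005],0],
  [[0,0,0],0],
  [[0,0,0],0],
])

```text
time_s: 15.47
tcp_pos: [0.5012, -0.2216, 0.1107]
ee_rot: [[0.967, -0.253, 0.0], [-0.253, -0.967, -0.0], [0.0, 0.0, -1.0]]
wrist_force: [0.0, 0.3, -0.6]
gripper_width: 0.572
gripper_force: 30.0
```

Request:
apply_moves([
  [[0,0,0.0005],0],
  [[0,0,0],0],
  [[0,0,0],0],
])

```text
time_s: 15.72
tcp_pos: [0.5013, -0.2216, 0.1104]
ee_rot: [[0.967, -0.253, 0.001], [-0.253, -0.967, -0.0], [0.001, 0.0, -1.0]]
wrist_force: [1.0, 0.9, 1.0]
gripper_width: 0.571
gripper_force: 30.0
```

Request:
apply_moves([
  [[0,0,0.0005],0],
  [[0,0,0],0],
  [[0,0,0],0],
])

```text
time_s: 15.97
tcp_pos: [0.5015, -0.2217, 0.11]
ee_rot: [[0.967, -0.253, 0.001], [-0.253, -0.967, -0.0], [0.001, 0.0, -1.0]]
wrist_force: [0.8, -0.2, 3.3]
gripper_width: 0.567
gripper_force: 30.0
```

Request:
apply_moves([
  [[0,0,-0.0016],0],
  [[-0.002,0,0],0],
  [[-0.002,0,0],0],
  [[-0.002,0,0],0],
  [[0,0,0],0],
])

```text
time_s: 16.38
tcp_pos: [0.4943, -0.2198, 0.1108]
ee_rot: [[0.967, -0.254, -0.001], [-0.254, -0.967, 0.0], [-0.001, -0.0, -1.0]]
wrist_force: [-0.3, -0.5, -0.4]
gripper_width: 0.573
gripper_force: 30.0
```

Request:
apply_moves([
  [[-0.001,0,0],0],
  [[-0.001,0,0],0],
  [[-0.001,0,0],0],
  [[0,0,0],0],
])

```text
time_s: 16.72
tcp_pos: [0.4919, -0.2192, 0.111]
ee_rot: [[0.967, -0.253, -0.001], [-0.253, -0.967, 0.0], [-0.001, -0.0, -1.0]]
wrist_force: [0.9, 0.5, -1.4]
gripper_width: 0.572
gripper_force: 30.0
```

Request:
apply_moves([
  [[-0.001,0,0],0],
  [[-0.001,0,0],0],
  [[0,0,0],0],
])

```text
time_s: 16.97
tcp_pos: [0.4901, -0.2187, 0.1111]
ee_rot: [[0.967, -0.253, -0.0], [-0.253, -0.967, 0.0], [-0.0, -0.0, -1.0]]
wrist_force: [-0.5, -0.2, -0.9]
gripper_width: 0.567
gripper_force: 30.0
```

```bash
python3 f.py
```

```text
16.9667 in box [-0.0155  0.0004  0.1111] Fbox [-0.49 -0.29 -0.94] [0.03 0.07 0.01]
```

Request:
apply_moves([
  [[-0.001,0,0],0],
  [[-0.001,0,0],0],
  [[0,0,0],0],
])

```text
time_s: 17.22
tcp_pos: [0.4882, -0.2182, 0.1111]
ee_rot: [[0.967, -0.253, -0.0], [-0.253, -0.967, 0.0], [-0.0, -0.0, -1.0]]
wrist_force: [0.6, -0.6, -0.7]
gripper_width: 0.57
gripper_force: 30.0
```

Request:
apply_moves([
  [[-0.001,0,0],0],
  [[-0.001,0,0],0],
  [[0,0,0],0],
])

```text
time_s: 17.47
tcp_pos: [0.4863, -0.2177, 0.1111]
ee_rot: [[0.967, -0.253, -0.0], [-0.253, -0.967, 0.0], [-0.0, -0.0, -1.0]]
wrist_force: [-0.4, -0.8, -1.3]
gripper_width: 0.573
gripper_force: 30.0
```

Request:
apply_moves([
  [[-0.001,0,0],0],
  [[0,0,0],0],
  [[0,0,0],0],
])

```text
time_s: 17.72
tcp_pos: [0.4855, -0.2175, 0.1112]
ee_rot: [[0.967, -0.253, 0.0], [-0.253, -0.967, -0.0], [0.0, 0.0, -1.0]]
wrist_force: [0.1, 0.2, -1.7]
gripper_width: 0.57
gripper_force: 30.0
```

```bash
python3 f.py
```

```text
17.7167 in box [-0.0202  0.0004  0.1112] Fbox [ 0.01  0.23 -1.73] [-0.01 -0.01  0.01]
```

Tip is now at about -83, with no contact yet.

Request:
apply_moves([
  [[-0.001,0,0],0],
  [[0,0,0],0],
  [[0,0,0],0],
])

```text
time_s: 17.97
tcp_pos: [0.4846, -0.2172, 0.1111]
ee_rot: [[0.967, -0.253, -0.0], [-0.253, -0.967, 0.0], [-0.0, -0.0, -1.0]]
wrist_force: [0.1, 0.0, -1.1]
gripper_width: 0.566
gripper_force: 30.0
```

Request:
apply_moves([
  [[-0.001,0,0],0],
  [[0,0,0],0],
  [[0,0,0],0],
])

```text
time_s: 18.22
tcp_pos: [0.4836, -0.217, 0.1111]
ee_rot: [[0.967, -0.253, -0.0], [-0.253, -0.967, -0.0], [-0.0, 0.0, -1.0]]
wrist_force: [-0.1, 0.0, -1.1]
gripper_width: 0.569
gripper_force: 30.0
```

Request:
apply_moves([
  [[-0.001,0,0],0],
  [[0,0,0],0],
  [[0,0,0],0],
])

```text
time_s: 18.47
tcp_pos: [0.4829, -0.2168, 0.1113]
ee_rot: [[0.967, -0.253, 0.001], [-0.253, -0.967, -0.0], [0.001, -0.0, -1.0]]
wrist_force: [1.0, -0.1, -0.9]
gripper_width: 0.573
gripper_force: 30.0
```

Request:
apply_moves([
  [[-0.001,0,0],0],
  [[0,0,0],0],
  [[0,0,0],0],
])

```text
time_s: 18.72
tcp_pos: [0.4826, -0.2167, 0.1115]
ee_rot: [[0.968, -0.253, 0.002], [-0.253, -0.968, -0.001], [0.002, 0.0, -1.0]]
wrist_force: [2.8, 0.4, -0.3]
gripper_width: 0.573
gripper_force: 30.0
```

```bash
python3 f.py
```

```text
18.7167 in box [-0.0233  0.0005  0.1115] Fbox [ 2.58  1.1  -0.34] [-0.3  -0.73 -0.01]
```

Stop felt: 2.6 N, with the tip at box x ≈ -86, which agrees with the wrist view. Easing off slightly, then swinging down along the arc.

Request:
apply_moves([
  [[0.001,0,0],0],
  [[0.001,0,0.0007],0],
  [[0,0,0],0],
  [[0,0,0],0],
])

```text
time_s: 19.05
tcp_pos: [0.4832, -0.2169, 0.1104]
ee_rot: [[0.967, -0.254, -0.001], [-0.254, -0.967, 0.0], [-0.001, 0.0, -1.0]]
wrist_force: [0.5, -0.4, 0.5]
gripper_width: 0.573
gripper_force: 30.0
```

Request:
apply_moves([
  [[0.0008,0,0.0011],0],
  [[0.0008,0,0.0011],0],
  [[0.0007,0,0.0011],0],
  [[0,0,0],0],
])

```text
time_s: 19.38
tcp_pos: [0.4853, -0.2175, 0.1068]
ee_rot: [[0.967, -0.253, -0.002], [-0.253, -0.967, 0.0], [-0.002, 0.0, -1.0]]
wrist_force: [-2.1, 0.7, 2.6]
gripper_width: 0.571
gripper_force: 30.0
```

```bash
python3 f.py
```

```text
19.3833 in box [-0.0204  0.0003  0.1068] Fbox [-2.19  0.17  2.61] [0.29 0.63 0.06]
```

Request:
apply_moves([
  [[0.0006,0,0.0011],0],
  [[0.0006,0,0.0011],0],
  [[0.0006,0,0.0012],0],
  [[0,0,0],0],
])

```text
time_s: 19.72
tcp_pos: [0.4875, -0.2181, 0.1034]
ee_rot: [[0.967, -0.253, -0.001], [-0.253, -0.967, 0.0], [-0.001, 0.0, -1.0]]
wrist_force: [-2.3, 1.3, 1.9]
gripper_width: 0.571
gripper_force: 30.0
```

Request:
apply_moves([
  [[0.0006,0,0.0011],0],
  [[0.0006,0,0.0012],0],
  [[0.0006,0,0.0012],0],
  [[0,0,0],0],
])

```text
time_s: 20.05
tcp_pos: [0.4894, -0.2185, 0.1]
ee_rot: [[0.967, -0.253, -0.0], [-0.253, -0.967, -0.0], [-0.0, 0.0, -1.0]]
wrist_force: [-1.5, -0.4, 2.3]
gripper_width: 0.57
gripper_force: 30.0
```

```bash
python3 f.py
```

```text
20.05 in box [-0.0162  0.0004  0.1   ] Fbox [-1.36 -0.75  2.27] [ 0.11  0.59 -0.04]
```

Request:
apply_moves([
  [[0.0007,0,0.001],0],
  [[0.0006,0,0.001],0],
  [[0.0004,0,0.0007],0],
  [[0,0,0],0],
])

```text
time_s: 20.38
tcp_pos: [0.491, -0.2189, 0.0973]
ee_rot: [[0.967, -0.253, -0.0], [-0.253, -0.967, 0.0], [-0.0, 0.0, -1.0]]
wrist_force: [-2.2, 0.5, 1.7]
gripper_width: 0.565
gripper_force: 30.0
```

Request:
apply_moves([
  [[0,0,0.0006],0],
  [[0,0,0],0],
  [[0,0,0],0],
])

```text
time_s: 20.63
tcp_pos: [0.4912, -0.219, 0.097]
ee_rot: [[0.967, -0.253, 0.0], [-0.253, -0.967, -0.0], [0.0, 0.0, -1.0]]
wrist_force: [-2.0, 0.6, 2.0]
gripper_width: 0.57
gripper_force: 30.0
```

```bash
python3 f.py
```

```text
20.6333 in box [-0.0144  0.0004  0.097 ] Fbox [-2.1   0.09  1.96] [ 0.15  0.59 -0.02]
```

Request:
apply_moves([
  [[0,0,0.0005],0],
  [[0,0,0],0],
  [[0,0,0],0],
])

```text
time_s: 20.88
tcp_pos: [0.4913, -0.219, 0.0966]
ee_rot: [[0.967, -0.253, 0.001], [-0.253, -0.967, -0.0], [0.001, -0.0, -1.0]]
wrist_force: [-0.8, 0.4, 1.3]
gripper_width: 0.575
gripper_force: 30.0
```

Request:
apply_moves([
  [[0,0,0.0005],0],
  [[0,0,0],0],
  [[0,0,0],0],
])

```text
time_s: 21.13
tcp_pos: [0.4915, -0.219, 0.0962]
ee_rot: [[0.967, -0.253, 0.001], [-0.253, -0.967, -0.0], [0.001, -0.0, -1.0]]
wrist_force: [-0.4, -0.2, 2.3]
gripper_width: 0.575
gripper_force: 30.0
```

```bash
python3 f.py
```

```text
21.1333 in box [-0.0141  0.0004  0.0962] Fbox [-0.32 -0.3   2.33] [-0.01  0.22  0.05]
```

Request:
apply_moves([
  [[0,0,0.0005],0],
  [[0,0,0],0],
  [[0,0,0],0],
])

```text
time_s: 21.38
tcp_pos: [0.4916, -0.2191, 0.0957]
ee_rot: [[0.967, -0.253, 0.001], [-0.253, -0.967, -0.0], [0.001, 0.0, -1.0]]
wrist_force: [0.7, 0.1, 2.4]
gripper_width: 0.574
gripper_force: 30.0
```

Request:
apply_moves([
  [[0,0,0.0005],0],
  [[0,0,0],0],
  [[0,0,0],0],
])

```text
time_s: 21.63
tcp_pos: [0.4917, -0.2191, 0.0956]
ee_rot: [[0.967, -0.253, 0.002], [-0.253, -0.967, -0.0], [0.002, 0.0, -1.0]]
wrist_force: [0.9, 0.1, 4.2]
gripper_width: 0.569
gripper_force: 30.0
```

```bash
python3 f.py; sed -i 's/,b\*k,/,b*k,/' e.py; cat > v.py <<'E'
from h import *
import sys
o=[]
for n,c in(("scene",(225,200,345,290)),("side",(255,225,375,315))):
    p=imaging.capture(n); o.append(cv2.resize(p["frame"][c[1]:c[3],c[0]:c[2]],(400,300),interpolation=cv2.INTER_CUBIC))
cv2.imwrite(f"pics/{sys.argv[1]}.png",np.hstack(o))
E
python3 v.py flat1
```

```text
21.6333 in box [-0.0139  0.0004  0.0956] Fbox [0.88 0.31 4.21] [ 0.02  0.02 -0.05]
```

View pics/flat1.png

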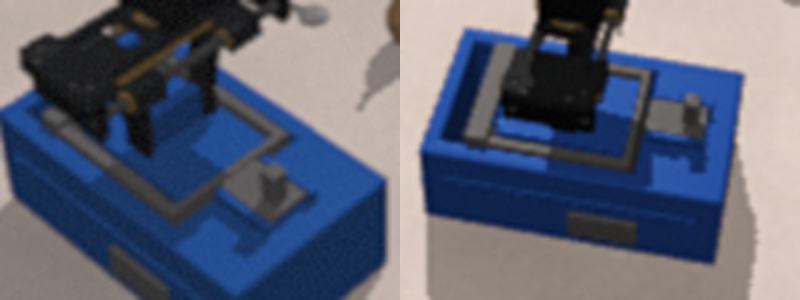

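Request:
apply_moves([
  [[0,0,-0.0005],0],
  [[0,0,0],0],
  [[0,0,0],0],
  [[0,0,0],0],
  [[0,0,0],0],
], hand=0.075)

```text
time_s: 22.15
tcp_pos: [0.4906, -0.2188, 0.095]
ee_rot: [[0.967, -0.253, -0.001], [-0.253, -0.967, 0.0], [-0.001, -0.0, -1.0]]
wrist_force: [0.0, -0.1, -0.3]
gripper_width: 0.827
gripper_force: 0.0
```

Request:
apply_moves([
  [[0,0,-0.01],0],
  [[0,0,-0.02],0],
  [[0,0,-0.03],0],
  [[0,0,-0.02],0],
  [[0,0,0],0],
])

```text
time_s: 22.57
tcp_pos: [0.494, -0.2198, 0.1812]
ee_rot: [[0.968, -0.252, 0.01], [-0.252, -0.968, -0.003], [0.011, 0.0, -1.0]]
wrist_force: [0.1, 0.4, 0.0]
gripper_width: 0.865
gripper_force: 0.0
```

```bash
python3 f.py; cat > k.py <<'E'
from h import *
B=np.array([.505,-.223]);a=np.radians(-14.7);bx=np.array([np.cos(a),np.sin(a)]);by=np.array([-bx[1],bx[0]])
rs={}
for n in("scene","side"):
    p=imaging.capture(n)
    for t in("lid_rib","clasp_button"):
        for d in models.place_of(p,t)[:5]:
            u,v=d["at"][0]*640,d["at"][1]*400;z={"lid_rib":.121,"clasp_button":.1255}[t]
            w=at_z(p,u,v,z)[:2]-B
            if abs(w@bx)<.15 and abs(w@by)<.08: print(n,t,round(d["confidence"],2),np.round([w@bx,w@by],4)); rs.setdefault(t,[]).append(ray(p,u,v))
for t,v in rs.items():
    if len(v)>1: X,e=tri(v[0],v[-1]);w=X[:2]-B;print(t,"tri",np.round([w@bx,w@by,X[2],e],4))
E
python3 k.py
```

```text
22.5667 in box [-0.0114  0.0003  0.1812] Fbox [-0.03  0.42  0.03] [ 0.01 -0.02 -0.07]
scene lid_rib 0.97 [-0.0141 -0.0078]
scene clasp_button 0.84 [ 0.1016 -0.0039]
side lid_rib 0.88 [-0.0074 -0.0145]
side clasp_button 0.57 [ 0.0903 -0.0131]
lid_rib tri [-0.0076 -0.0145  0.1257  0.0063]
clasp_button tri [0.0885 0.0068 0.1056 0.0043]
```

Lid released, flat in the bay. Next: shut the fingers, go behind the clasp button.

Request:
apply_moves([
  [[0.02,0,0],0],
  [[0.03,0,0],0],
  [[0.03,0,0],0],
  [[0.03,0,0],0],
  [[0.02,0,0],0],
], hand=0)

```text
time_s: 23.28
tcp_pos: [0.6185, -0.2524, 0.1738]
ee_rot: [[0.967, -0.253, -0.002], [-0.253, -0.967, -0.0], [-0.002, 0.0, -1.0]]
wrist_force: [0.7, -0.7, 0.1]
gripper_width: 0.569
gripper_force: 0.0
```

Request:
apply_moves([
  [[0.002,0,0],0],
  [[0,0,0],0],
  [[0,0,0],0],
  [[0,0,0],0],
  [[0,0,0],0],
])

```text
time_s: 23.7
tcp_pos: [0.6178, -0.2522, 0.1757]
ee_rot: [[0.967, -0.253, -0.0], [-0.253, -0.967, 0.0], [-0.0, 0.0, -1.0]]
wrist_force: [-0.3, 0.6, -0.9]
gripper_width: 0.187
gripper_force: 0.0
```

Request:
apply_moves([
  [[0,0,0],0],
  [[0,0,0],0],
  [[0,0,0],0],
])

```text
time_s: 23.95
tcp_pos: [0.6184, -0.2523, 0.1759]
ee_rot: [[0.967, -0.253, 0.0], [-0.253, -0.967, -0.0], [0.0, -0.0, -1.0]]
wrist_force: [0.1, 1.5, 0.5]
gripper_width: 0.023
gripper_force: 0.0
```

```bash
python3 f.py
```

```text
23.95 in box [0.1171 0.0005 0.1759] Fbox [-0.33  1.46  0.48] [-0.04  0.04 -0.  ]
```

Request:
apply_moves([
  [[0.003,0,0.01],0],
  [[0,0,0.018],0],
  [[0,0,0.018],0],
  [[0,0,0.01],0],
  [[0,0,0],0],
])

```text
time_s: 24.37
tcp_pos: [0.6197, -0.2526, 0.1158]
ee_rot: [[0.967, -0.254, -0.006], [-0.254, -0.967, 0.002], [-0.007, -0.0, -1.0]]
wrist_force: [0.5, -0.0, -0.7]
gripper_width: 0.01
gripper_force: 0.0
```

Request:
apply_moves([
  [[0,0,0.005],0],
  [[0,0,0.005],0],
  [[0,0,0],0],
  [[0,0,0],0],
])

```text
time_s: 24.7
tcp_pos: [0.6218, -0.2532, 0.1098]
ee_rot: [[0.967, -0.253, 0.001], [-0.253, -0.967, -0.0], [0.001, 0.0, -1.0]]
wrist_force: [-1.0, 0.0, 0.5]
gripper_width: 0.005
gripper_force: 0.0
```

```bash
python3 f.py; python3 v.py clasp1
```

```text
24.7 in box [0.1206 0.0005 0.1098] Fbox [-1.01 -0.26  0.51] [-0.02 -0.01  0.02]
```

Request:
apply_moves([
  [[-0.003,0,0],0],
  [[-0.003,0,0],0],
  [[-0.003,0,0],0],
  [[-0.003,0,0],0],
  [[-0.003,0,0],0],
])

```text
time_s: 25.22
tcp_pos: [0.6078, -0.2495, 0.1098]
ee_rot: [[0.967, -0.253, 0.003], [-0.253, -0.967, -0.001], [0.003, 0.0, -1.0]]
wrist_force: [2.9, -0.8, -1.5]
gripper_width: 0.004
gripper_force: 1.4
```

Request:
apply_moves([
  [[-0.003,0,0],0],
  [[-0.003,0,0],0],
  [[-0.003,0,0],0],
  [[-0.003,0,0],0],
  [[-0.003,0,0],0],
])

```text
time_s: 25.63
tcp_pos: [0.5926, -0.2456, 0.1097]
ee_rot: [[0.967, -0.253, 0.001], [-0.253, -0.967, -0.0], [0.001, 0.0, -1.0]]
wrist_force: [2.3, -1.2, 0.2]
gripper_width: 0.006
gripper_force: 1.4
```

```bash
python3 f.py
```

```text
25.6333 in box [0.0905 0.0004 0.1097] Fbox [ 2.49 -0.54  0.19] [-0.36 -0.77  0.01]
```

Request:
apply_moves([
  [[-0.003,0,0],0],
  [[-0.003,0,0],0],
  [[-0.003,0,0],0],
  [[-0.003,0,0],0],
  [[-0.003,0,0],0],
])

```text
time_s: 26.05
tcp_pos: [0.5779, -0.2418, 0.1097]
ee_rot: [[0.967, -0.253, 0.0], [-0.253, -0.967, -0.0], [0.0, 0.0, -1.0]]
wrist_force: [2.8, -1.7, 0.5]
gripper_width: 0.003
gripper_force: 1.4
```

Request:
apply_moves([
  [[-0.002,0,0],0],
  [[-0.002,0,0],0],
  [[-0.002,0,0],0],
  [[0,0,0],0],
])

```text
time_s: 26.38
tcp_pos: [0.5718, -0.2401, 0.1096]
ee_rot: [[0.967, -0.253, -0.0], [-0.253, -0.967, 0.0], [-0.0, 0.0, -1.0]]
wrist_force: [1.7, -1.4, 0.1]
gripper_width: 0.004
gripper_force: 1.0
```

```bash
python3 f.py
```

```text
26.3833 in box [0.0689 0.0004 0.1096] Fbox [ 1.99 -0.93  0.13] [-0.3  -0.47  0.04]
```

Request:
apply_moves([
  [[-0.001,0,0],0],
  [[-0.001,0,0],0],
  [[0,0,0],0],
])

```text
time_s: 26.63
tcp_pos: [0.5702, -0.2397, 0.1095]
ee_rot: [[0.967, -0.253, -0.0], [-0.253, -0.967, -0.0], [-0.0, 0.0, -1.0]]
wrist_force: [2.5, -1.1, 1.3]
gripper_width: 0.005
gripper_force: 1.1
```

```bash
python3 f.py
```

```text
26.6333 in box [0.0673 0.0004 0.1095] Fbox [ 2.7  -0.47  1.27] [-0.35 -0.6   0.01]
```

Push on in 1 mm steps until the end stop is felt.

Request:
apply_moves([
  [[-0.001,0,0],0],
  [[-0.001,0,0],0],
  [[0,0,0],0],
])

```text
time_s: 26.88
tcp_pos: [0.5698, -0.2395, 0.1096]
ee_rot: [[0.967, -0.253, 0.004], [-0.253, -0.967, -0.001], [0.004, 0.0, -1.0]]
wrist_force: [6.0, -1.5, -1.3]
gripper_width: 0.005
gripper_force: 2.8
```

Request:
apply_moves([
  [[-0.001,0,0],0],
  [[0,0,0],0],
  [[0,0,0],0],
])

```text
time_s: 27.13
tcp_pos: [0.5697, -0.2395, 0.1097]
ee_rot: [[0.967, -0.253, 0.005], [-0.253, -0.967, -0.001], [0.006, 0.0, -1.0]]
wrist_force: [5.6, -3.4, -2.8]
gripper_width: 0.003
gripper_force: 3.6
```

Request:
apply_moves([
  [[-0.001,0,0],0],
  [[0,0,0],0],
  [[0,0,0],0],
])

```text
time_s: 27.38
tcp_pos: [0.5697, -0.2395, 0.1098]
ee_rot: [[0.967, -0.253, 0.007], [-0.253, -0.968, -0.002], [0.008, -0.0, -1.0]]
wrist_force: [9.4, -5.6, -2.9]
gripper_width: 0.007
gripper_force: 4.5
```

```bash
python3 f.py
```

```text
27.3833 in box [0.0667 0.0005 0.1098] Fbox [10.49 -3.04 -2.92] [-1.41 -2.42  0.03]
```

Request:
apply_moves([
  [[0.005,0,0],0],
  [[0.01,0,0],0],
  [[0,0,-0.02],0],
  [[0,0,-0.03],0],
  [[0,0,-0.03],0],
])

```text
time_s: 27.8
tcp_pos: [0.5784, -0.2416, 0.1878]
ee_rot: [[0.967, -0.254, -0.009], [-0.254, -0.967, 0.003], [-0.009, -0.0, -1.0]]
wrist_force: [1.4, -0.0, -0.5]
gripper_width: 0.004
gripper_force: 0.0
```

Request:
apply_moves([
  [[0.03,0,-0.02],0],
  [[0.03,0,0],0],
  [[0.03,0,0],0],
  [[0.0,0,0],0],
  [[0,0,0],0],
])

```text
time_s: 28.22
tcp_pos: [0.667, -0.2646, 0.2062]
ee_rot: [[0.967, -0.254, -0.007], [-0.254, -0.967, 0.003], [-0.007, -0.001, -1.0]]
wrist_force: [-0.5, -0.8, 0.3]
gripper_width: 0.007
gripper_force: 0.0
```

```bash
python3 k.py; python3 v.py fin
```

```text
scene lid_rib 0.97 [-0.0072 -0.0088]
scene clasp_button 0.81 [ 0.0735 -0.0094]
side lid_rib 0.78 [-0.0031 -0.0017]
side lid_rib 0.5 [ 0.0503 -0.004 ]
side lid_rib 0.17 [-0.0736 -0.0404]
side clasp_button 0.49 [ 0.0497 -0.0084]
lid_rib tri [-0.1038  0.0615  0.005   0.0094]
clasp_button tri [0.0471 0.0148 0.094  0.0062]
```

View pics/fin.png

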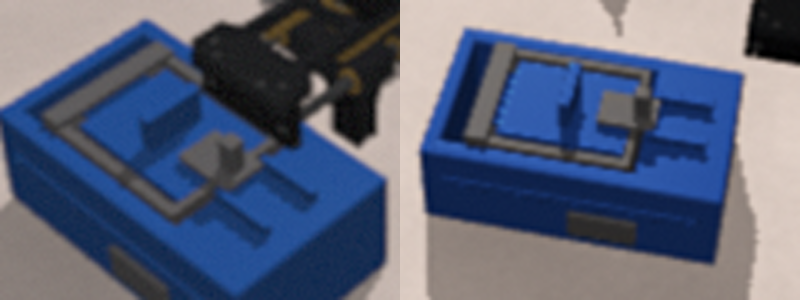

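The last picture shows the lid flat in the bay. The clasp's nose is over the lid's +x edge (side crop (600,105)) and its button has moved about 44 mm. The gripper is clear, so I'm handing in.

```bash
python3 -c "
from station import r
print(r.finish_job())"
```

```text
the job is handed in; nothing more can be done
None
```

The lid is back on the tackle box, flat with its tongue under the ledge, the clasp is slid to its end stop over the lid's edge, and the job was handed in at about 28 s of robot time; no verdict was returned.

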